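Lock the sample tray with its captive screw

ROBOT

A 6-joint arm with a two-finger parallel gripper is mounted at the origin on a cart in front of the work surface, level with it; the furniture and walls round the work are solid. World frame = base frame: x ahead of the robot, y to its left, z up, the work surface at z = 0. Lengths are in mm, angles in rad, forces in N, time in s.
With the tool pointing down it reaches from about 350 to 775 mm from the base axis. Payload 7.3 kg.
Tool frame: the origin (TCP) lies between the finger pads; the fingertips stand 22 mm ahead of it and the grasp point (between the pads) lies 3 mm ahead of it; z points along the fingers, x is the direction in which the jaws open and shut, and the axes are right-handed (so a half turn about z gives the same grasp; the last joint's range is limited). The gripper opens to 92 mm and grips with 3 to 60 N. Pads are 19 mm wide; open, the fingers measure 130 mm over their backs; the gripper's body (75 mm by 190 mm) begins 47 mm behind the grasp point.
Start: joints at [-1.49, 0.342, 1.524, -0, 1.275, -0.146], TCP at [118.073, -511.568, 248.741] pointing down, gripper open.
Joint ranges: [-2.53, 2.53], [-0.77, 2.02], [0.04, 2.7], [-1, 4.14], [0.28, 2.66], [-3.11, 3.11]. Speed limits (rad/s): [2.57, 2.57, 3.14, 3.14, 3.14, 3.14].

INTERFACE

Orientations are given as [roll, pitch, yaw] about the fixed x, y, z axes, in that order (R = Rz(yaw) Ry(pitch) Rx(roll)).
In Python, from plant import * gives the robot as it stands. The module is installed in compiled form; this text tells all that it offers.
- The arm moves only by the shell command python3 -m handwheel 'ROWS' [OPENING]. ROWS is a JSON object of lists of equal length, an entry for each row: "translation": the shift along the world's x, y, z in units of 15 cm (1.0 is 15 cm), a list of three; "twist": the turn about the world's z in units of 90 degrees (1.0 is 90 degrees). In form: {"translation": [[tx, ty, tz], ...], "twist": [twist, ...]}. A call has exactly 8 rows; each row shifts and turns the pose as measured when the row begins; what a row does not reach is not made up. A row lasts 1/8 s, in which the tool goes at most 62.5 mm and 10.7 degrees, less where a joint would pass 70% of its speed; a pose out of reach is approached as far as the arm can. A call with a number of a shift or a turn outside -1 to 1 is refused whole. A call with a gripper value outside its range is refused whole. OPENING is the closure in counts, from 0 (fully open) to 255 (shut), set as the call begins (- or left out, the last holds). The fingers move at their own pace and stop on an object; the grip force is fixed at half the most. Time passes only in rows, so rows that do not move let the fingers close, or fill a call up. It gives the time, the measured TCP pose, the force and the opening at its end, in the units of the state.
- get_obs(): the state, without advancing time (a new reading comes with each control period).
- capture(name): name is "scene" or "top"; returns a dict with "img" (480x640x3 uint8, red, green, blue), "vertical_fov" (degrees; the focal length in pixels is half the picture's height over the tangent of half this angle, whatever the lens; pixels are square), "cx", "cy" (the principal point, pixels), "distortion" ([k1, k2, p1, p2, k3] as OpenCV has them; the pictures are not rectified), "world_from_camera" (4x4, takes a point from camera to world coordinates). Camera axes: x right, y up, looking along -z (the intrinsics and any distortion apply to the point x, -y, -z); pixel columns grow to the right and rows downward; lengths in mm; the calibration is good to about 2 mm. A picture is of the moment at which its call begins. There is no depth.
- close_job(): hands the job in, once; it reports no verdict.
Trained networks look in the newest picture that a camera, given by its name, has taken for a name from the list of things; names that differ only in an ending like _2 or _b are one class to them, and where a whole thing is asked for, a point or a joint stands for the part that bears it (a point fixed in the world has none). Each returns a list of dicts, best first, with "score" (0 to 1); they miss things now and then, are a little off and sometimes report something else, mostly with a low value. They report only what shows in the picture. A call takes as long as a camera call.
- search_frame(camera, label): "position" ([x, y, z] in mm, in the coordinates of the camera as it stood for that picture, good to about 4 mm: the middle of the surface that is visible of it).
- spot_point(camera, label): "position" ([x, y, z] in mm, in the coordinates of the camera as it stood for that picture, good to about 4 mm: a listed point, or the origin of a listed thing).
The state is a dict: "time": time; "joint_positions": joint angles; "dq": joint speeds; "tau": joint torques, N m; "tool_pos": TCP position; "tcp_rot": TCP orientation; "contact_force": force on the tool from outside, world axes, zero at the start; "moment": the same for the moment, N m; "grip_width": finger opening in mm.
Only numpy, scipy, OpenCV 4.12 (cv2) and the standard library are available. Lean on these libraries where they do the work, as an engineer would, in place of code of your own. Each camera call takes 0.05 s, during which the arm holds its last target.

TASK

Push the sample tray fully home into its holder. Then lock it with the captive wing screw: pull the screw up against its spring, turn it clockwise (seen from above) onto its thread and drive it on until it seats finger-tight, so that it stays up when you let go. Stop when it seats, do not overtighten it, and leave the things standing about where they are.

Things in the scene. Friction and masses are not known exactly. Their poses are not given: they have to be found in the camera images.
- fixture: tray holder, aluminium base 165 x 96 x 12 mm fixed to the bench, with a grey tower (44 x 52 mm, 63 mm high, brass ring on it to 66 mm). Origin on the bench; x axis: the way the tray goes home, from its blue lip to the tower; the screw stands upright at x = +45 mm, y = 0; z up
- tray_push (a point): centre of the outer face of the tray's blue front lip, 40 mm above the bench (lip 66 mm wide, from 19 to 49 mm above the bench; the face looks along the holder's -x). Push it along the holder's +x, e.g. with closed fingers. A small sample box with a clear lid is fixed on the tray behind it
- tray (a joint): how far the tray is in (m): 0 to 0.024; 0.024 is home against a hard stop. It slides with about 2 N of friction and stays where it is left. Unless it is home the screw cannot be pulled up; once the screw is up, the tray is locked
- screw_grip (a point): centre of the captive screw's black wing head, on the screw axis, 80 mm above the bench when the screw is down. The wing is 34 mm long (x axis), 12 mm thick (y axis: grip across it, from above), 24 mm tall; under it a thin collar 20 mm across. The frame turns with the wing. Turning takes about 0.1 N m
- screw_lift (a joint): how far the screw is pulled up (m): 0 at rest, hard limit 0.014. A spring pulls it down with 4.5 N at 0, rising by 0.45 N per mm. The thread begins at a hidden height, 6 to 9 mm up: held lower, the screw is blocked when turned clockwise; at 11 mm it always clears. Seated, it is about 2.5 mm above the thread's beginning
- insert (a joint): twist of the threaded insert in its stiff elastic seat (rad, clockwise positive, 8 N m per rad). At the end stop the torque in the hand rises steeply above the 0.1 N m of turning: 0.3 to 0.5 N m, kept for a moment, is finger-tight; over 0.8 N m on the insert (0.1 rad) spoils it, also when the screw is forced against the start of the thread
- objective_can_1: a bystander: small round canister with a black cap, 44 mm wide, 58 mm tall; origin at its underside
- loupe: a bystander: black standing loupe, 36 mm wide, 34 mm tall; origin at its underside
- thread_axis (a point): point on the screw axis at the tower's top, 63 mm above the bench (does not turn). The thread inside begins at a hidden angle, 0.15 to 1.15 rad clockwise of the start; the end stop (seat) is about 1.6 rad past that. Turned 1.4 rad clockwise while held up, the screw is always on the thread, stays up when let go, and can be regripped; it rises 1.6 mm per rad
- screw (a joint): how far the screw is turned, clockwise from above (rad), -0.05 to 0.05 at the start. The seat lies at a hidden angle between 1.7 and 2.75

How it is judged (in metres and radians):
On the way, in this order (a step that is already met when the one before it is completed fails the run):
1. the tray is home (within 2 mm) (value of joint tray above 0.022 m), for 0.2 s.
2. with the tray home, the screw is pulled up by more than 5 mm (value of joint screw_lift above 0.005 m and value of joint tray above 0.0215 m), for 0.2 s.
3. with the screw up by more than 6 mm and turned by more than 1.5 rad, it is tightened on its end stop (more than about 0.18 N m on the insert) (value of joint insert above 0.022 rad and value of joint screw above 1.5 rad and value of joint screw_lift above 0.006 m), for 0.2 s.
At the end, for the whole second after the job is handed in: the tray is home within 2.5 mm and the released screw, tightened before, stays up on its thread by more than 6 mm and turned by more than 1.5 rad (value of joint tray above 0.0215 m and value of joint screw_lift above 0.006 m and value of joint screw above 1.5 rad); the robot touches nothing.
It fails at once if the screw is overtightened or forced: more than about 0.8 N m on the insert (value of joint insert above 0.1 rad).
It fails at once if the canister or the loupe is moved by more than 20 mm (distance of any of objective_can_1, loupe from where it was at the start of the episode above 0.02 m).
It also fails if it takes over 70 s, if anything falls off the work surface, if the arm or the gripper's body presses on something with over 40 N, if the wrist force passes 120 N, or if a joint passes its speed limit or range.

## Working session

There is one attempt and no reset: what is moved stays moved. The work goes in short steps, Python scripts to look and compute and a shell command to move; the robot and the scene stay as the last step left them, time stands still between calls to the robot, and variables do not carry over. Pictures are saved under pics/ and viewed, and the job is handed in when it is done.

```bash
mkdir -p pics; ls; cat > h.py <<'E'
from plant import *
import numpy as np, cv2
def w(c,p):
    return (np.array(c["world_from_camera"])@np.r_[p,1])[:3]
E
python3 - <<'E'
from h import *
o=get_obs(); print(o)
for n in ("scene","top"):
    c=capture(n); cv2.imwrite(f"pics/{n}0.png",c["img"][:,:,::-1])
    print(n,c["vertical_fov"],c["cx"],c["cy"],c["distortion"],np.round(c["world_from_camera"],3).tolist())
    for l in ("fixture","tray_push","screw_grip","thread_axis","objective_can_1","loupe"):
        for d in spot_point(n,l)[:2]: print(n,l,round(d["score"],2),np.round(w(c,d["position"]),1))
E
```

```text
pics
{'time': 0.0, 'joint_positions': array([-1.48998451e+00,  3.42709381e-01,  1.52503381e+00, -3.88833787e-05,
        1.27542640e+00, -1.45986288e-01]), 'dq': array([-1.06293160e-03,  6.89879952e-05,  1.62144568e-03, -1.24876473e-03,
       -6.92036893e-04,  1.83888809e-03]), 'tau': array([ 2.44075673e-04, -4.31246281e+01, -2.44221425e+01,  7.16019818e-02,
        5.59651677e-02, -1.23589075e-04]), 'tool_pos': array([ 118.03677161, -511.15693677,  248.04601702]), 'tcp_rot': array([-3.14140004e+00,  1.56557512e-03, -1.34398673e+00]), 'contact_force': array([ 1.27939399,  0.06122069, -0.29427001]), 'moment': array([-0.00127505, -0.00070834,  0.03056332]), 'grip_width': 91.50787372511847}
scene 47.89467412816122 318.2196542123476 237.023871941495 [-0.094648  0.        0.        0.        0.      ] [[0.897, 0.19, -0.4, 170.757], [-0.443, 0.4, -0.802, -573.398], [0.008, 0.897, 0.443, 477.962], [0.0, 0.0, 0.0, 1.0]]
scene fixture 0.85 [601.3  72.7  -1.6]
scene fixture 0.31 [642.9  59.9  82.4]
scene tray_push 0.86 [508.2  92.5  40.2]
scene screw_grip 0.5 [643.3  60.5  81.5]
scene thread_axis 0.89 [638.2  59.1  61.4]
scene thread_axis 0.33 [643.9  58.7  85.4]
scene objective_can_1 0.77 [367.9 209.4  -1. ]
scene loupe 0.76 [526.7 256.1  -1.9]
top 45.964585687303874 315.1676539662233 241.54466122561152 [-0.15533256  0.          0.          0.          0.        ] [[0.025, 0.999, -0.038, 469.373], [-1.0, 0.025, -0.003, 97.101], [-0.002, 0.038, 0.999, 920.091], [0.0, 0.0, 0.0, 1.0]]
top fixture 0.71 [598.6  71.5  -6.3]
top tray_push 0.72 [514.9  93.5  43.6]
top screw_grip 0.57 [640.5  59.5  82.7]
top thread_axis 0.95 [642.5  58.4  61.4]
top objective_can_1 0.75 [362.5 211.4   5. ]
top loupe 0.8 [ 5.257e+02  2.551e+02 -3.000e-01]
```

View pics/scene0.png

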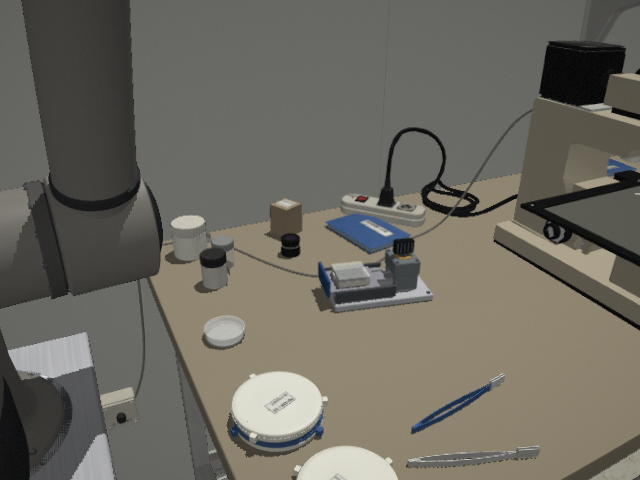

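View pics/top0.png

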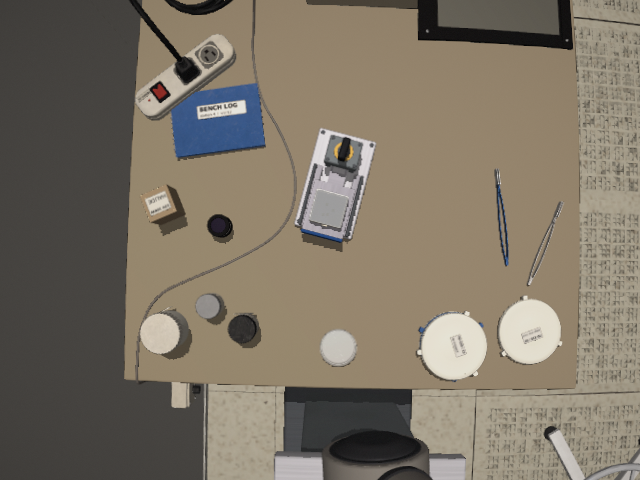

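```bash
python3 - <<'E'
from h import *
im=cv2.imread("pics/top0.png")[110:260,260:410]
cv2.imwrite("pics/topc.png",cv2.resize(im,(750,600)[:1]*2 if 0 else (600,600),interpolation=cv2.INTER_CUBIC))
im=cv2.imread("pics/scene0.png")[220:320,300:450]
cv2.imwrite("pics/scenec.png",cv2.resize(im,(750,500),interpolation=cv2.INTER_CUBIC))
E
```

```text
(no output)
```

View pics/topc.png

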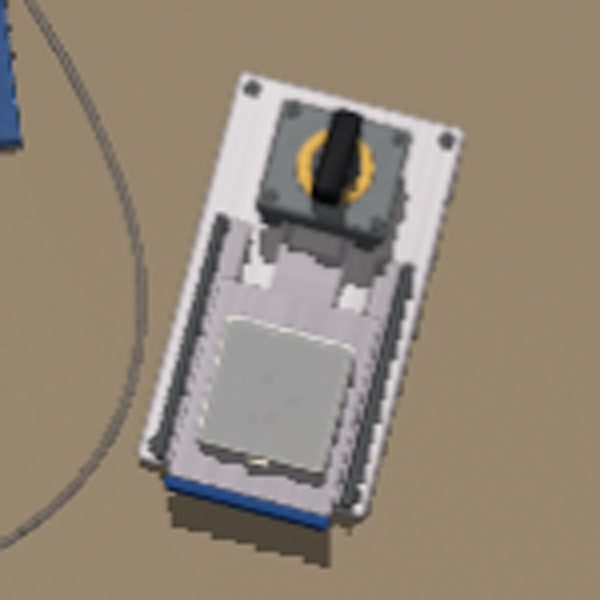

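View pics/scenec.png

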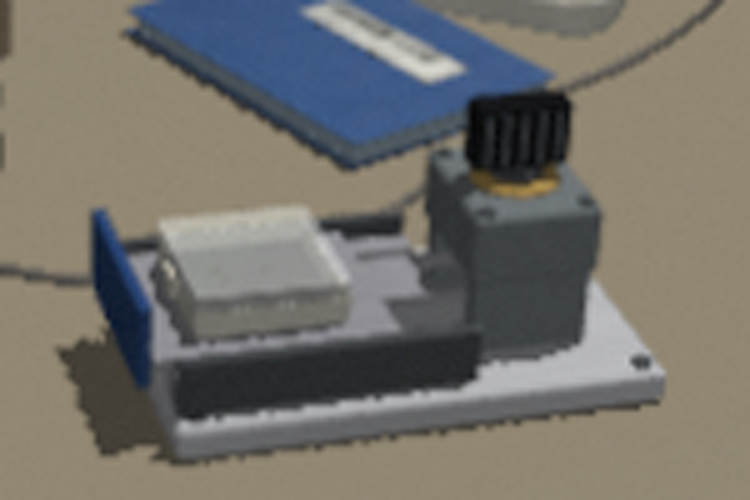

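```bash
cat >> h.py <<'E'
def ray(c,u,v,z):
    f=240/np.tan(np.radians(c["vertical_fov"]/2)); K=np.array([[f,0,c["cx"]],[0,f,c["cy"]],[0,0,1.]])
    q=cv2.undistortPoints(np.array([[[u,v]]],float),K,np.array(c["distortion"]))[0,0]
    T=np.array(c["world_from_camera"]); d=T[:3,:3]@np.array([q[0],-q[1],-1]); p=T[:3,3]
    return p+d*(z-p[2])/d[2]
E
python3 - <<'E'
from h import *
c=capture("top")
P=[ray(c,260+x/4-.4,110+y/4-.4,12) for x,y in [(243,73),(463,128),(362,518),(143,462)]]
print(np.round(P,1)); P=np.array(P)
cen=P.mean(0); print("centre",cen)
print([np.linalg.norm(P[i]-P[(i+1)%4]) for i in range(4)])
xa=(P[0]+P[1]-P[2]-P[3])[:2]; ya=(P[0]+P[3]-P[1]-P[2])[:2]
y1=np.arctan2(xa[1],xa[0]); y2=np.arctan2(-ya[0],ya[1]); print(y1,y2)
print("screw",cen[:2]+45*np.array([np.cos(y1),np.sin(y1)]))
# lip top z=49 edges
print("lip",[np.round(ray(c,260+x/4-.4,110+y/4-.4,49),1) for x,y in [(166,482),(328,522)]])
print("wingtop",[np.round(ray(c,260+x/4-.4,110+y/4-.4,92),1) for x,y in [(345,111),(325,200)]])
print("tower top",[np.round(ray(c,260+x/4-.4,110+y/4-.4,63),1) for x,y in [(284,100),(411,133),(383,238),(260,213)]])
s=capture("scene")
for l in ("thread_axis","screw_grip","tray_push"):
  for n,cc in(("scene",s),("top",c)):
    for d in spot_point(n,l)[:1]: print(n,l,round(d["score"],2),np.round(w(cc,d["position"]),1))
E
```

```text
[[689.1  96.4  12. ]
 [668.8   6.4  12. ]
 [509.   44.2  12. ]
 [529.3 132.7  12. ]]
centre [599.05763022  69.91658947  12.        ]
[np.float64(92.28758306040707), np.float64(164.21975338706355), np.float64(90.84506654200688), np.float64(163.85801020781284)]
-0.22790450618731586 -0.22375434714039316
screw [642.89401943  59.7494374 ]
lip [array([519.4, 122.2,  49. ]), array([505.5,  59.4,  49. ])]
wingtop [array([656.4,  58.3,  92. ]), array([622.7,  65. ,  92. ])]
tower top [array([666.6,  80.4,  63. ]), array([655.1,  31.4,  63. ]), array([614. ,  41.4,  63. ]), array([622.4,  88.6,  63. ])]
scene thread_axis 0.98 [643.5  63.   65.9]
scene screw_grip 0.85 [644.5  59.8  82.7]
top screw_grip 0.69 [639.5  56.9  83.5]
top tray_push 0.59 [512.2  91.7  42. ]
```

```bash
python3 -m handwheel '{"translation": [[0.24,0.28,0],[0.24,0.28,0],[0.24,0.28,0],[0.24,0.28,0],[0.24,0.28,0],[0.24,0.28,0],[0.24,0.28,0],[0.24,0.28,0]], "twist": [0.115,0.115,0.115,0.115,0.115,0.115,0.115,0.115]}' 255
```

```text
time: 2.1
tool_pos: [411.3, -167.8, 249.4]
tcp_rot: [3.139, -0.005, 0.14]
contact_force: [0.3, -0.5, 0.6]
grip_width: 16.1
```

```bash
python3 -m handwheel '{"translation": [[0.05,0.224,-0.1],[0.05,0.224,-0.1],[0.05,0.224,-0.1],[0.05,0.224,-0.1],[0.05,0.224,-0.1],[0.05,0.224,-0.1],[0.05,0.224,-0.1],[0.05,0.224,-0.1]], "twist": [0.096,0.096,0.096,0.096,0.096,0.096,0.096,0.096]}' 255
```

```text
time: 3.1
tool_pos: [475.9, 111.0, 127.9]
tcp_rot: [3.133, -0.01, 1.391]
contact_force: [0.2, 0.2, -0.4]
grip_width: 0.5
```

```bash
python3 -m handwheel '{"translation": [[-0.02,-0.03,-0.1],[-0.02,-0.03,-0.1],[0,0,-0.1],[0,0,-0.1],[0,0,-0.08],[0,0,-0.05],[0,0,0],[0,0,0]], "twist": [-0.015,-0.015,0,0,0,0,0,0]}' 255; python3 - <<'E'
from h import *
print(get_obs()["tool_pos"],get_obs()["tcp_rot"])
c=capture("scene"); cv2.imwrite("pics/s1.png",c["img"][:,:,::-1])
E
```

```text
time: 4.1
tool_pos: [470.8, 104.8, 45.4]
tcp_rot: [3.132, -0.01, 1.349]
contact_force: [0.2, -0.4, 0.5]
grip_width: 0.2
[470.75920316 104.80538891  45.40760449] [ 3.131843   -0.01031169  1.34884854]
```

View pics/s1.png

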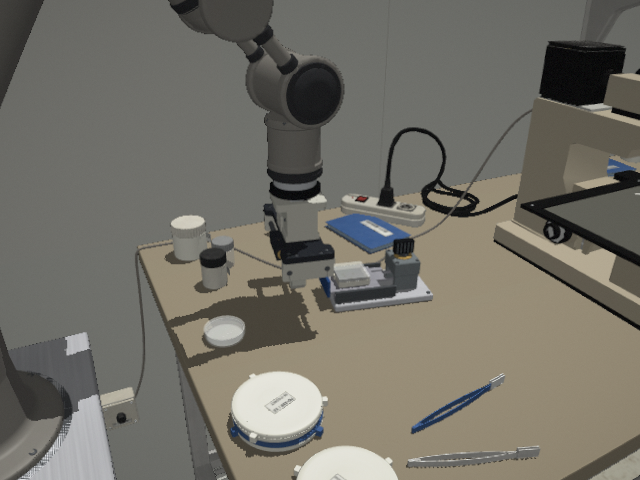

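```bash
python3 -m handwheel '{"translation": [[0.045,-0.022,0],[0.045,-0.022,0],[0.045,-0.01,0],[0.045,-0.01,0],[0.02,-0.005,0],[0.02,-0.005,0],[0.02,-0.005,0],[0.02,-0.005,0]], "twist": [0,0,0,0,0,0,0,0]}' 255; python3 -m handwheel '{"translation": [[0.02,-0.005,0],[0.02,-0.005,0],[0.02,-0.005,0],[0.02,-0.005,0],[0.02,-0.005,0],[0.0,0,0],[0,0,0],[0,0,0]], "twist": [0,0,0,0,0,0,0,0]}' 255
```

```text
time: 5.15
tool_pos: [511.6, 91.6, 46.1]
tcp_rot: [3.133, -0.01, 1.349]
contact_force: [-2.9, 1.4, 2.7]
grip_width: 0.8
time: 6.15
tool_pos: [518.0, 89.7, 44.8]
tcp_rot: [-3.128, -0.008, 1.348]
contact_force: [-3.4, 1.9, 2.2]
grip_width: 0.6
```

```bash
python3 -m handwheel '{"translation": [[0.02,-0.005,0],[0.02,-0.005,0],[0.02,-0.005,0],[0.02,-0.005,0],[0.02,-0.005,0],[0.02,-0.005,0],[0.02,-0.005,0],[0.02,-0.005,0]], "twist": [0,0,0,0,0,0,0,0]}' 255;  python3 - <<'E'
from h import *
c=capture("top"); cv2.imwrite("pics/t1.png",c["img"][60:360,120:520,::-1])
s=capture("scene"); cv2.imwrite("pics/s2.png",s["img"][180:360,220:480,::-1])
E
```

```text
time: 7.15
tool_pos: [518.1, 89.6, 44.9]
tcp_rot: [-3.073, -0.003, 1.347]
contact_force: [-12.3, 4.1, 10.7]
grip_width: 0.4
```

View pics/s2.png

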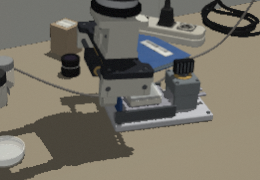

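```bash
python3 - <<'E'
import cv2
a=cv2.imread("pics/s2.png"); cv2.imwrite("pics/s2b.png",cv2.resize(a[50:140,80:220],(780,501),interpolation=cv2.INTER_CUBIC))
a=cv2.imread("pics/t1.png"); cv2.imwrite("pics/t1b.png",cv2.resize(a,(800,600),interpolation=cv2.INTER_CUBIC))
E
```

```text
(no output)
```

View pics/s2b.png

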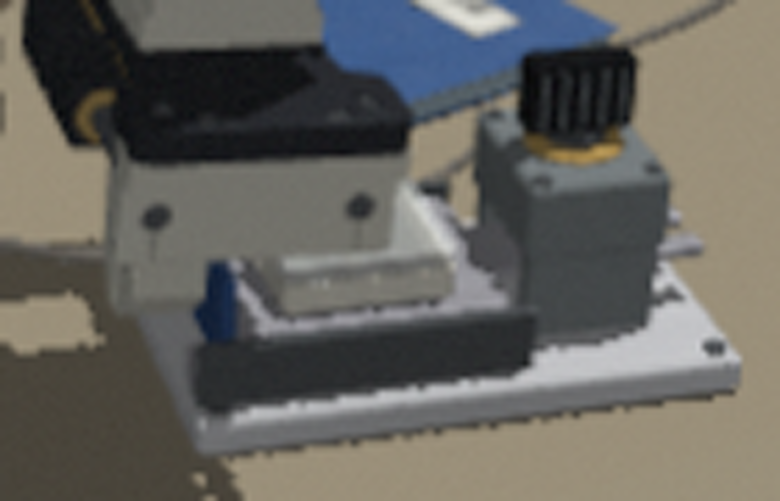

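View pics/t1b.png

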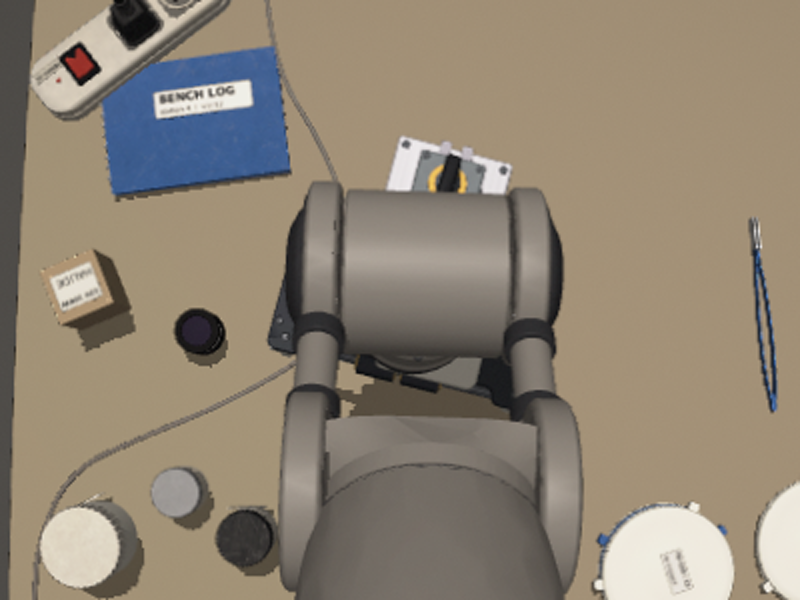

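```bash
python3 -m handwheel '{"translation": [[-0.03,0.007,0],[-0.1,0.023,0],[-0.1,0.023,0],[-0.1,0.023,0],[-0.1,0.023,0],[0,0,0.2],[0,0,0.2],[0,0,0]], "twist": [0,0,0,0,0,0,0,0]}' 255;  python3 - <<'E'
from h import *
c=capture("top"); cv2.imwrite("pics/t2.png",cv2.resize(c["img"][110:260,260:410,::-1],(600,600),interpolation=cv2.INTER_CUBIC))
s=capture("scene"); cv2.imwrite("pics/s3.png",cv2.resize(s["img"][220:320,300:450,::-1],(750,500),interpolation=cv2.INTER_CUBIC))
for l in ("screw_grip","tray_push","thread_axis"):
  for n,cc in(("scene",s),("top",c)):
    for d in spot_point(n,l)[:1]: print(n,l,round(d["score"],2),np.round(w(cc,d["position"]),1))
E
```

```text
time: 8.25
tool_pos: [458.0, 103.2, 106.9]
tcp_rot: [-3.088, -0.005, 1.347]
contact_force: [0.3, 0.2, -0.9]
grip_width: 0.6
scene screw_grip 0.64 [640.4  60.8  82. ]
top screw_grip 0.61 [640.1  61.2  83.1]
scene tray_push 0.76 [527.2  88.4  41.8]
top tray_push 0.86 [532.4  88.7  39.9]
scene thread_axis 0.84 [641.5  59.2  67.1]
top thread_axis 0.59 [642.8  58.5  62.5]
```

View pics/s3.png

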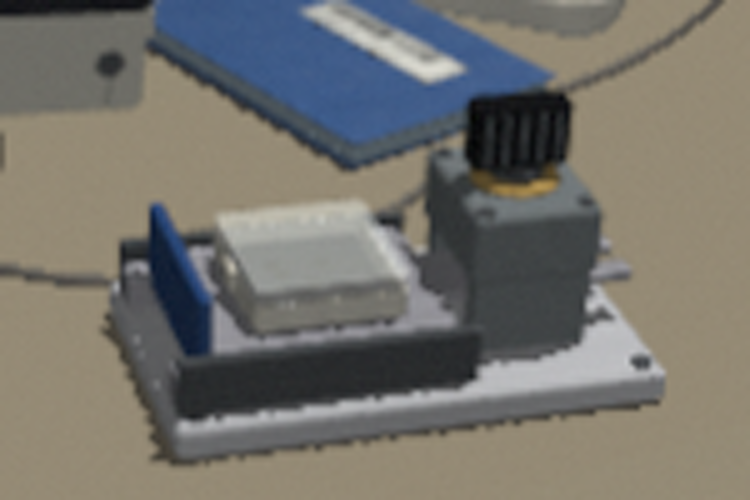

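View pics/t2.png

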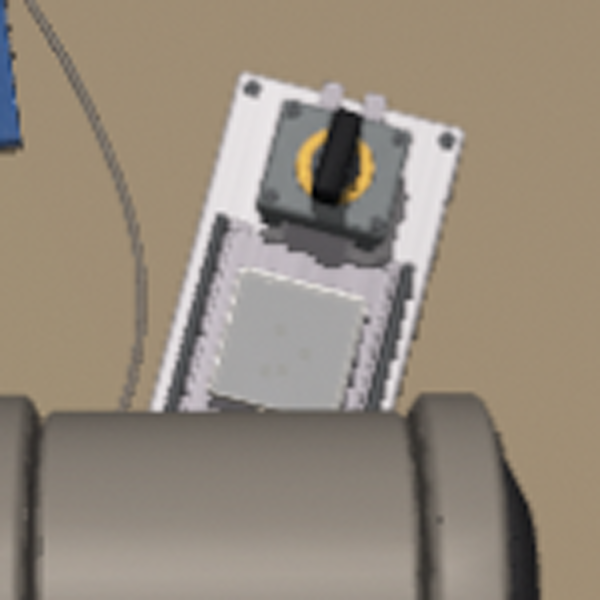

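```bash
python3 -m handwheel '{"translation": [[0,0,0.15],[0,0,0.15],[0.24,-0.057,0],[0.24,-0.057,0],[0.24,-0.057,0],[0.24,-0.057,0],[0.24,-0.057,0],[0,0,0]], "twist": [0,0,0,0,0,0,0,0]}' 110
```

```text
time: 9.65
tool_pos: [639.2, 59.1, 146.5]
tcp_rot: [-3.074, -0.001, 1.348]
contact_force: [-0.7, -0.1, -0.1]
grip_width: 52.3
```

```bash
python3 -m handwheel '{"translation": [[0.006,0.005,-0.08],[0.006,0,-0.08],[0,0,-0.07],[0,0,-0.06],[0,0,-0.04],[0,0,-0.02],[0,0,0],[0,0,0]], "twist": [0,0,0,0,0,0,0,0]}' 110;  python3 - <<'E'
from h import *
s=capture("scene"); cv2.imwrite("pics/s4.png",cv2.resize(s["img"][200:320,320:480,::-1],(800,600),interpolation=cv2.INTER_CUBIC))
E
```

```text
time: 10.65
tool_pos: [637.9, 61.1, 89.5]
tcp_rot: [-3.07, -0.001, 1.349]
contact_force: [-0.1, -0.4, -0.1]
grip_width: 51.9
```

View pics/s4.png

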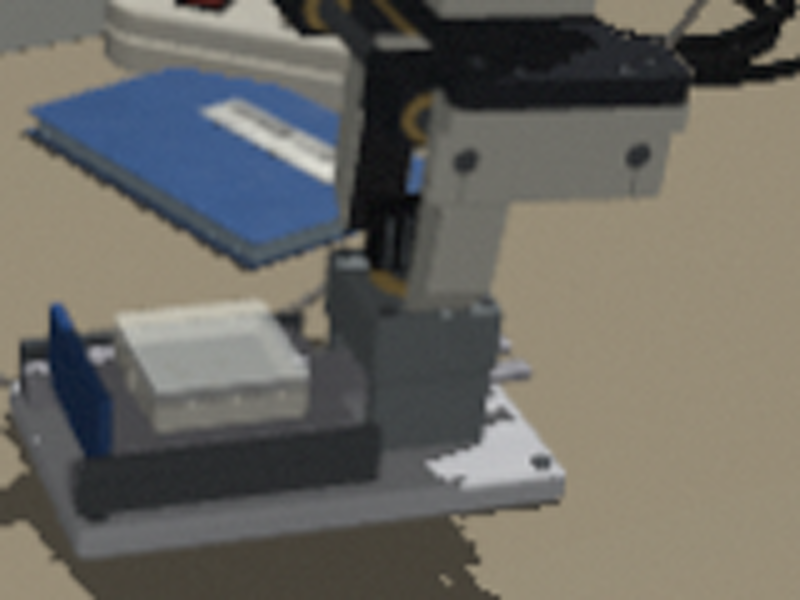

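```bash
python3 -m handwheel '{"translation": [[0.02,-0.005,0.02],[0.008,0,0],[0,0,0],[0,0,0],[0,0,0],[0,0,0],[0,0,0],[0,0,0]], "twist": [0,0,0,0,0,0,0,0]}' 110; python3 -m handwheel '{"translation": [[0,0,0],[0,0,0],[0,0,0],[0,0,0],[0,0,0],[0,0,0],[0,0,0],[0,0,0]], "twist": [0,0,0,0,0,0,0,0]}' 255
```

```text
time: 11.7
tool_pos: [642.7, 60.3, 93.3]
tcp_rot: [-3.071, -0.001, 1.349]
contact_force: [0.1, -0.2, 0.5]
grip_width: 52.2
time: 12.7
tool_pos: [642.8, 60.5, 93.3]
tcp_rot: [-3.071, -0.002, 1.349]
contact_force: [0.5, 0.6, 0.1]
grip_width: 11.5
```

```bash
python3 -m handwheel '{"translation": [[0,0,0.02],[0,0,0.02],[0,0,0.02],[0,0,0.02],[0,0,0],[0,0,0],[0,0,0],[0,0,0]], "twist": [0,0,0,0,0,0,0,0]}' 255; python3 - <<'E'
from h import *
o=get_obs(); print(o["moment"],o["contact_force"])
s=capture("scene"); cv2.imwrite("pics/s5.png",cv2.resize(s["img"][200:320,320:480,::-1],(800,600),interpolation=cv2.INTER_CUBIC))
E
```

```text
time: 13.7
tool_pos: [642.5, 60.5, 102.4]
tcp_rot: [-3.069, -0.001, 1.348]
contact_force: [3.7, 0.6, -10.0]
grip_width: 11.8
[ 0.08313379 -0.97650557 -0.09844044] [ 3.68122221  0.63510566 -9.9701077 ]
```

View pics/s5.png

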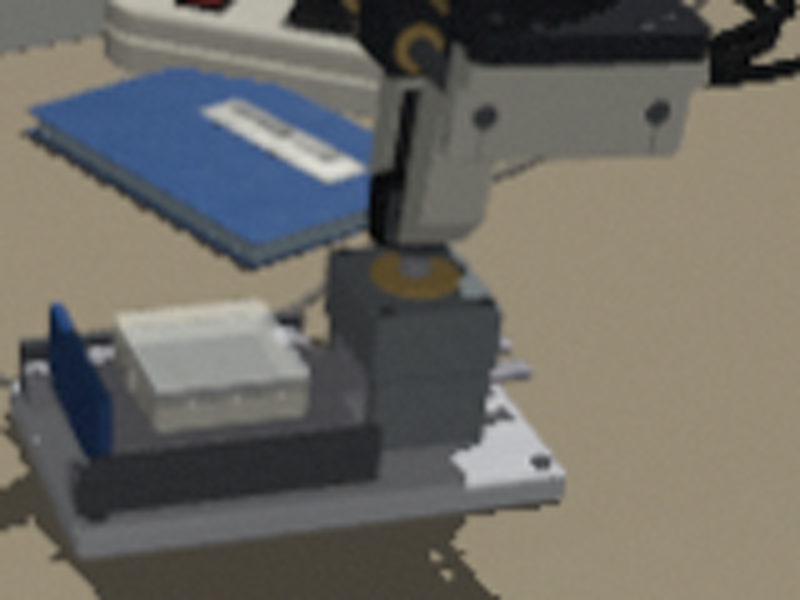

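```bash
python3 -m handwheel '{"translation": [[0,0,0.015],[0,0,0.01],[0,0,0],[0,0,0],[0,0,0],[0,0,0],[0,0,0],[0,0,0]], "twist": [0,0,-0.02,-0.02,-0.02,-0.02,-0.02,-0.02]}' 255; python3 - <<'E'
from h import *
o=get_obs(); print(o["moment"],o["contact_force"])
E
```

```text
time: 14.75
tool_pos: [642.4, 60.2, 105.8]
tcp_rot: [-3.068, -0.0, 1.147]
contact_force: [3.6, 0.2, -12.1]
grip_width: 11.7
[-0.03419055 -1.05729282  0.14302156] [  3.60930962   0.20453031 -12.0931795 ]
```

```bash
python3 -m handwheel '{"translation": [[0,0,-0.003],[0,0,0],[0,0,0],[0,0,0],[0,0,0],[0,0,0],[0,0,0],[0,0,0]], "twist": [-0.04,-0.04,-0.04,-0.04,-0.04,-0.04,-0.04,-0.04]}' 255; python3 - <<'E'
from h import *
o=get_obs(); print(o["moment"],o["contact_force"])
E
```

```text
time: 15.75
tool_pos: [641.8, 59.5, 105.5]
tcp_rot: [-3.068, 0.002, 0.619]
contact_force: [3.3, 0.1, -11.3]
grip_width: 11.4
[-0.1539424  -1.01025032  0.08964489] [  3.31789444   0.08535305 -11.32914949]
```

```bash
python3 -m handwheel '{"translation": [[0,0,0],[0,0,0],[0,0,0],[0,0,0],[0,0,0],[0,0,0],[0,0,0],[0,0,0]], "twist": [-0.04,-0.04,-0.04,-0.04,-0.04,-0.04,-0.04,-0.04]}' 255; python3 - <<'E'
from h import *
o=get_obs(); print(o["moment"],o["contact_force"])
s=capture("scene"); cv2.imwrite("pics/s6.png",cv2.resize(s["img"][200:320,320:480,::-1],(800,600),interpolation=cv2.INTER_CUBIC))
E
```

```text
time: 16.75
tool_pos: [641.0, 59.0, 105.7]
tcp_rot: [-3.068, 0.004, 0.09]
contact_force: [2.3, 0.0, -11.8]
grip_width: 11.8
[-0.15135949 -0.93054246  0.0062897 ] [ 2.33387514e+00  5.05676146e-03 -1.17739130e+01]
```

View pics/s6.png

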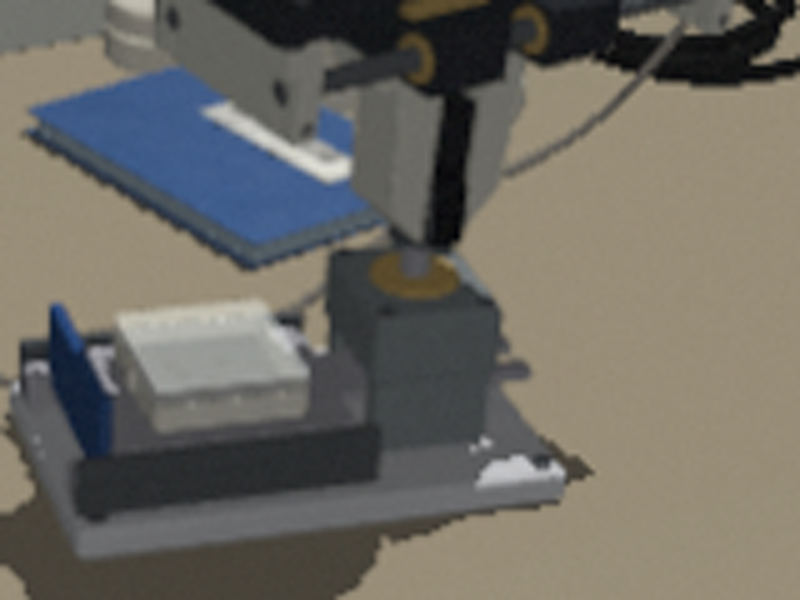

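```bash
cat > m.py <<'E'
from h import *
o=get_obs(); print("M",np.round(o["moment"],3),"F",np.round(o["contact_force"],2),"tau6",round(o["tau"][5],3),"q6",round(o["joint_positions"][5],3),"dq6",round(o["dq"][5],3))
E
python3 m.py; python3 -m handwheel '{"translation": [[0,0,0],[0,0,0],[0,0,0],[0,0,0],[0,0,0],[0,0,0],[0,0,0],[0,0,0]], "twist": [-0.03,-0.03,-0.03,-0.03,-0.03,-0.03,-0.03,-0.03]}' 255; python3 m.py
```

```text
M [-0.175 -1.019 -0.004] F [  2.64   0.42 -10.06] tau6 -0.142 q6 -0.184 dq6 -0.106
time: 17.8
tool_pos: [640.2, 59.0, 106.0]
tcp_rot: [-3.068, 0.006, -0.299]
contact_force: [4.0, -0.2, -11.1]
grip_width: 11.6
M [-0.201 -0.972  0.071] F [  4.    -0.16 -11.1 ] tau6 -0.394 q6 0.2 dq6 0.387
```

```bash
python3 -m handwheel '{"translation": [[0.005,0,0],[0.005,0,0],[0,0,0],[0,0,0],[0,0,0],[0,0,0],[0,0,0],[0,0,0]], "twist": [-0.015,-0.015,-0.015,-0.015,-0.015,0,0,0]}' 255; python3 m.py;
```

```text
time: 18.8
tool_pos: [640.3, 59.1, 105.5]
tcp_rot: [-3.07, 0.01, -0.423]
contact_force: [1.9, 0.2, -10.6]
grip_width: 11.8
M [-0.231 -0.587  0.035] F [  1.94   0.17 -10.63] tau6 0.086 q6 0.325 dq6 -0.002
```

```bash
python3 -m handwheel '{"translation": [[0.005,0,0],[0,0,0],[0,0,0],[0,0,0],[0,0,0],[0,0,0],[0,0,0],[0,0,0]], "twist": [-0.015,-0.015,-0.015,-0.015,-0.015,0,0,0]}' 255; python3 m.py;
```

```text
time: 19.8
tool_pos: [640.3, 59.1, 105.1]
tcp_rot: [-3.071, 0.012, -0.549]
contact_force: [0.5, 0.3, -11.1]
grip_width: 11.8
M [-0.292 -0.321  0.018] F [  0.49   0.28 -11.14] tau6 0.09 q6 0.453 dq6 0.001
```

```bash
python3 -m handwheel '{"translation": [[0.003,0,-0.006],[0,0,-0.006],[0,0,-0.006],[0,0,0],[0,0,0],[0,0,0],[0,0,0],[0,0,0]], "twist": [0,0,-0.015,-0.015,-0.015,-0.015,0,0]}' 255; python3 m.py;
```

```text
time: 20.8
tool_pos: [640.2, 59.2, 102.4]
tcp_rot: [-3.071, 0.013, -0.649]
contact_force: [-0.7, 0.2, -9.1]
grip_width: 11.8
M [-0.29  -0.148  0.051] F [-0.65  0.16 -9.13] tau6 0.099 q6 0.556 dq6 0.004
```

```bash
python3 -m handwheel '{"translation": [[0.003,0,-0.004],[0,0,-0.004],[0,0,-0.004],[0,0,0],[0,0,0],[0,0,0],[0,0,0],[0,0,0]], "twist": [0,0,0,-0.015,-0.015,-0.015,0,0]}' 255; python3 m.py;
```

```text
time: 21.8
tool_pos: [640.4, 59.2, 101.8]
tcp_rot: [-3.071, 0.013, -0.725]
contact_force: [-1.6, 0.3, -5.2]
grip_width: 11.9
M [-0.252  0.296  0.117] F [-1.59  0.27 -5.21] tau6 0.118 q6 0.633 dq6 0.003
```

```bash
python3 -m handwheel '{"translation": [[0,0,0],[0,0,0],[0,0,0],[0,0,0],[0,0,0],[0,0,0],[0,0,0],[0,0,0]], "twist": [-0.015,-0.015,-0.015,-0.015,0,0,0,0]}' 255; python3 m.py;
```

```text
time: 22.8
tool_pos: [640.4, 59.1, 101.9]
tcp_rot: [-3.072, 0.013, -0.825]
contact_force: [-2.1, 0.1, -5.0]
grip_width: 11.6
M [-0.233  0.421  0.25 ] F [-2.09  0.07 -5.02] tau6 0.224 q6 0.737 dq6 -0.0
```

```bash
python3 -m handwheel '{"translation": [[0,0,0],[0,0,0],[0,0,0],[0,0,0],[0,0,0],[0,0,0],[0,0,0],[0,0,0]], "twist": [-0.015,-0.015,-0.015,-0.015,0,0,0,0]}' 255; python3 m.py;
```

```text
time: 23.8
tool_pos: [640.4, 58.7, 101.9]
tcp_rot: [-3.072, 0.013, -0.925]
contact_force: [-2.0, -1.5, -5.6]
grip_width: 11.6
M [-0.226  0.41   0.55 ] F [-2.03 -1.45 -5.65] tau6 0.519 q6 0.841 dq6 0.0
```

```bash
python3 -m handwheel '{"translation": [[0,0,0],[0,0,0],[0,0,0],[0,0,0],[0,0,0],[0,0,0],[0,0,0],[0,0,0]], "twist": [0,0,0,0,0,0,0,0]}' 255; python3 m.py;
```

```text
time: 24.8
tool_pos: [640.5, 58.7, 101.9]
tcp_rot: [-3.072, 0.013, -0.925]
contact_force: [-1.3, -1.5, -5.3]
grip_width: 11.9
M [-0.202  0.392  0.531] F [-1.31 -1.46 -5.26] tau6 0.518 q6 0.841 dq6 -0.0
```

```bash
python3 -m handwheel '{"translation": [[0,0,0],[0,0,0],[0,0,0],[0,0,0],[0,0,0],[0,0,0],[0,0,0],[0,0,0]], "twist": [0,0,0,0,0,0,0,0]}' 110; python3 m.py; python3 -m handwheel '{"translation": [[0,0,0.04],[0,0,0.08],[0,0,0.15],[0,0,0.2],[-0.3,0,0.2],[-0.3,0,0],[-0.3,0,0],[0,0,0]], "twist": [0,0,0,0,0,0,0,0]}' 110; python3 - <<'E'
from h import *
c=capture("top"); cv2.imwrite("pics/t9.png",cv2.resize(c["img"][100:250,250:450,::-1],(800,600),interpolation=cv2.INTER_CUBIC))
s=capture("scene"); cv2.imwrite("pics/s9.png",cv2.resize(s["img"][200:320,300:460,::-1],(800,600),interpolation=cv2.INTER_CUBIC))
for l in ("screw_grip","tray_push","objective_can_1","loupe"):
  for n,cc in(("scene",s),("top",c)):
    for d in spot_point(n,l)[:1]: print(n,l,round(d["score"],2),np.round(w(cc,d["position"]),1))
E
```

```text
time: 25.8
tool_pos: [644.2, 59.1, 105.6]
tcp_rot: [-3.063, 0.007, -0.928]
contact_force: [0.6, -0.1, 0.4]
grip_width: 52.5
M [-0.092  0.024  0.013] F [ 0.62 -0.12  0.4 ] tau6 0.002 q6 0.842 dq6 0.001
time: 26.8
tool_pos: [506.3, 59.0, 214.8]
tcp_rot: [-3.057, 0.003, -0.928]
contact_force: [0.9, -0.6, 0.8]
grip_width: 52.3
scene screw_grip 0.69 [642.2  60.   93.2]
top screw_grip 0.64 [642.3  56.9  87.1]
scene tray_push 0.98 [527.4  88.   37.8]
scene objective_can_1 0.78 [ 3.677e+02  2.110e+02 -1.000e-01]
top objective_can_1 0.68 [364.7 209.8   0.9]
scene loupe 0.94 [523.5 258.9  -0.6]
top loupe 0.25 [640.6  59.9  62.8]
```

View pics/s9.png

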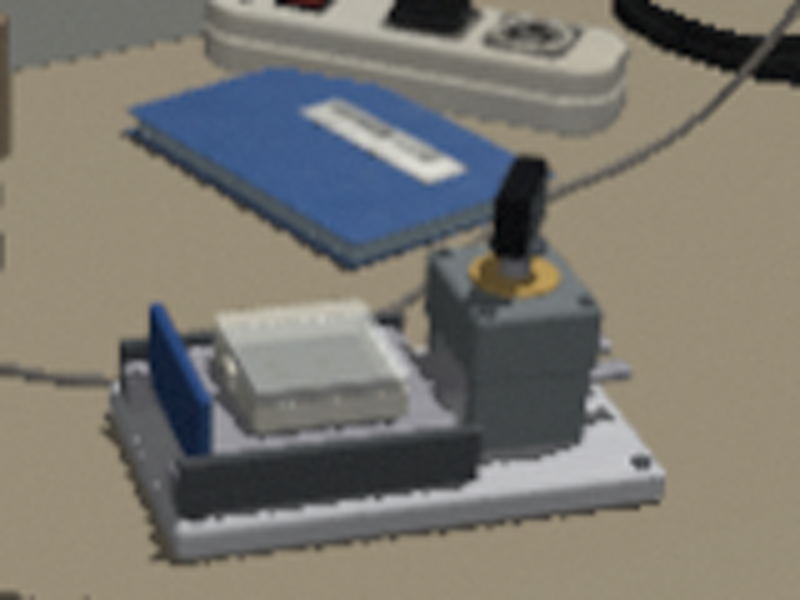

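View pics/t9.png

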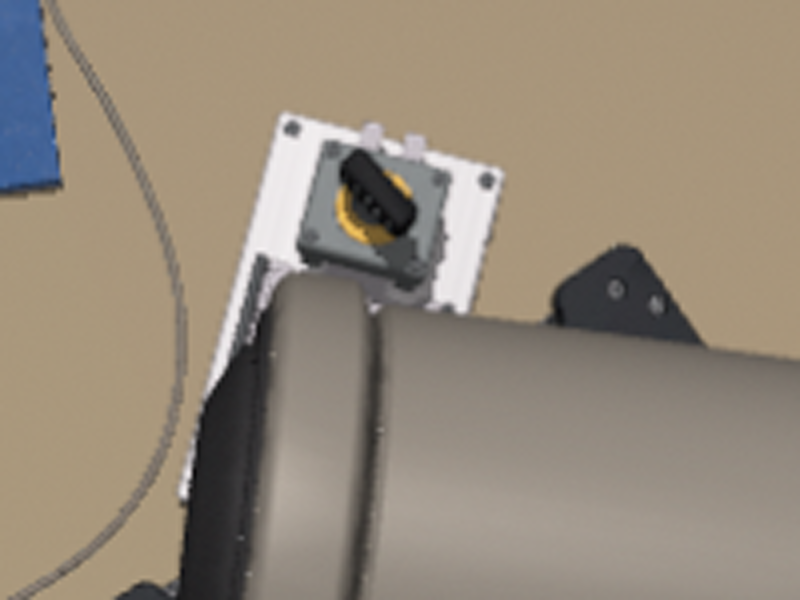

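```bash
python3 -c "
from plant import *
print(get_obs()['contact_force']); close_job()"
```

```text
[-0.42904884  0.0791242  -0.24802299]
the job is handed in; nothing more can be done
```

The tray is home and the wing screw is locked finger-tight on its thread. The job is handed in at about 27 s of the 70 s allowed; no verdict is reported.

- **Tray:** I pushed it with closed fingers until it stopped against the hard stop. The push force rose to about 12 N with no further travel. The pictures show the sample box about 24 mm further in and the tray's tongues showing behind the tower.
- **Screw:** I gripped across the wing, lifted it about 12 mm and turned it clockwise in one grip. I then lowered it onto the thread, where the load dropped at about 8.5 mm of lift, and drove it until the torque rose steeply. It rose from about 0.1 to 0.52 N m, thread friction included, and I held that for over 1 s. By the twist I read from the wrist, that puts roughly 0.4 to 0.5 N m on the insert, inside the finger-tight range.
- **After release:** The screw stayed up and turned. The wing angle in the top picture matches about 2.25 rad of turn, so it did not slip in the fingers. The robot was clear, with contact force near zero.
- **Bystanders:** The canister and the loupe read within about 4 mm of where they started.

**Checks that disagreed or failed:**
- The two cameras put the wing head's height at 93 mm and 87 mm, against 88 to 89 mm expected. Both are still more than 6 mm up.
- In the last top picture the loupe detector gave one false hit on the tower, with a score of 0.25.
- The tool kept a tilt of about 4° after the push. It did no harm to the grip.

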